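Put the colour-marked shoe lasts away in their trays

ROBOT

A 7-joint arm with a two-finger parallel gripper is mounted at the origin on the work surface. World frame = base frame: x ahead of the robot, y to its left, z up, the work surface at z = 0. Lengths are in m, angles in degrees, forces in N, time in s.
With the tool pointing down it reaches from about 0.425 to 0.95 m from the base axis. Payload 16.7 kg.
Tool frame: the origin (TCP) lies at the very end of the fingers, on their centre line; the grasp point (between the pads) lies 19 mm behind it; x points along the fingers, y is the direction in which the jaws open and shut, and the axes are right-handed (so a half turn about x gives the same grasp; the last joint's range is limited). The gripper opens to 94 mm and grips with 3 to 60 N. Pads are 16 mm wide; open, the fingers measure 119 mm over their backs; the gripper's body (75 mm by 177 mm) begins 78 mm behind the grasp point.
Start: joints at [-76.519, 24.414, 4.234, 92.017, -1.954, 63.644, -3.845], TCP at [0.253, 0.626, 0.205] pointing down, gripper open.
Joint ranges: [-163.25, 163.25], [-28.42, 122.38], [-70.27, 78.77], [12.13, 141.07], [-58.53, 238.53], [9.26, 117.41], [-156.51, 156.51]. Speed limits (degrees/s): [108.29, 108.29, 136.94, 136.94, 172.46, 172.46, 172.46].

INTERFACE

Orientations are given as a 3x3 rotation matrix whose columns are the frame's x, y, z axes.
In Python, from cell import r gives the robot as it stands.
- The arm moves only by the shell command python3 -m crank 'ROWS' [FORCE]. ROWS is a JSON object of lists of equal length, an entry for each row: "turn": the turn, a rotation vector about the tool's x, y, z in degrees, a list of three; "xyz": the shift along the tool's x, y, z in m, a list of three; "claw": the finger opening in m, from 0 to 0.094. A call has exactly 5 rows; each row shifts and turns the commanded pose from where the row before left it, along the tool's axes as they then stand; what a row does not reach is not made up. A row lasts 1/8 s, in which the tool goes at most 62.5 mm and 10.7 degrees, less where a joint would pass 70% of its speed; a pose out of reach is approached as far as the arm can. A call is refused whole if a number of a shift passes 0.0625 or a number of a turn 10.7, either way. A call with a gripper value outside its range is refused whole. The fingers move at their own pace and stop on an object; FORCE is the grip in N (left out, the last holds). Time passes only in rows, so rows that do not move let the fingers close, or fill a call up. It gives the time, the measured TCP pose, the force and the opening at its end, in the units of the state.
- r.state(): the state, without advancing time (a new reading comes with each control period).
- r.snapshot(name): name is "side" or "top"; returns a dict with "color" (384x512x3 uint8, red, green, blue), "intrinsics" (3x3 intrinsics, pixels), "position" and "rotation" of the camera in the world. Camera axes: x right, y up, looking along -z (the intrinsics and any distortion apply to the point x, -y, -z); pixel columns grow to the right and rows downward; lengths in m; the calibration is good to about 2 mm. A picture is of the moment at which its call begins. There is no depth.
- r.job_done(): hands the job in, once; it reports no verdict.
The state is a dict: "clock": time; "q": joint angles; "qvel": joint speeds; "tau": joint torques, N m; "eef_pos": TCP position; "ee_rot": TCP orientation; "force": force on the tool from outside, world axes, zero at the start; "torque": the same for the moment, N m; "gripper_width": finger opening in m.
Only numpy, scipy, OpenCV 4.12 (cv2) and the standard library are available. Lean on these libraries where they do the work, as an engineer would, in place of code of your own. Each camera call takes 0.05 s, during which the arm holds its last target.

TASK

Put each of the three colour-marked shoe lasts away in the tray of its own colour: red in red, yellow in yellow, blue in blue, flat on its sole on the tray's floor, inside the walls, toe to either end. Set each one down rather than dropping it, and leave the unpainted last, the hammer and the glue pot where they are.

Things in the scene. Friction and masses are not known exactly. Their poses are not given: they have to be found in the camera images.
- last_red: Wooden child's shoe last, red top block and toe; 150 to 260 g, heel-heavy (balances under the block); 112 mm long, 50 wide, on its flat sole. Origin: underside, mid-length; x to the toe, z up. Grip the upright red block over the heel: 44 mm long (x), 28 wide (y, flat), centre at x = -27 mm, sides free from 47 to 76 mm above the sole (76 = top). Heel below: 42 mm wide. Toe low, under 30 mm.
- last_yellow: Wooden child's shoe last, yellow top block and toe; 150 to 260 g, heel-heavy (balances under the block); 122 mm long, 50 wide, on its flat sole. Origin: underside, mid-length; x to the toe, z up. Grip the upright yellow block over the heel: 48 mm long (x), 28 wide (y, flat), centre at x = -29 mm, sides free from 47 to 76 mm above the sole (76 = top). Heel below: 42 mm wide. Toe low, under 30 mm.
- last_blue: Wooden child's shoe last, blue top block and toe; 150 to 260 g, heel-heavy (balances under the block); 132 mm long, 50 wide, on its flat sole. Origin: underside, mid-length; x to the toe, z up. Grip the upright blue block over the heel: 52 mm long (x), 28 wide (y, flat), centre at x = -31 mm, sides free from 47 to 76 mm above the sole (76 = top). Heel below: 42 mm wide. Toe low, under 30 mm.
- tray_red: Shallow open wooden tray, fixed to the bench, with red lining and a red label on its -x end: 168 x 92 mm outside (x, y), walls 5 mm thick and 18 mm high, inside 158 x 82 mm, floor 5 mm above the bench. Origin: centre of its underside, at bench height; x along its length.
- tray_yellow: Shallow open wooden tray, fixed to the bench, with yellow lining and a yellow label on its -x end: 168 x 92 mm outside (x, y), walls 5 mm thick and 18 mm high, inside 158 x 82 mm, floor 5 mm above the bench. Origin: centre of its underside, at bench height; x along its length.
- tray_blue: Shallow open wooden tray, fixed to the bench, with blue lining and a blue label on its -x end: 168 x 92 mm outside (x, y), walls 5 mm thick and 18 mm high, inside 158 x 82 mm, floor 5 mm above the bench. Origin: centre of its underside, at bench height; x along its length.
- last_plain: Bystander: a last of the same shape, 122 mm long and 76 mm high, all bare wood, no paint. Origin mid-length on the underside of the sole, x to the toe. Loose; stays where it is.
- hammer: Bystander: hammer with wooden handle and steel head, 260 mm long, lying on the bench beyond the lasts. Origin on its underside, x along the handle to the head. Stays where it is.
- gluepot: Bystander: closed jar, 60 mm across and 75 mm high, with a black cap, standing beyond the trays. Origin at the centre of its underside. Stays where it is.
Not all that is in view belongs to the job. Leave any turquoise look-alike of the last_red alone.

How it is judged:
By the outcome, as a careful person would: the job done as asked, in the order asked, and still so for the second after the job is handed in, with the robot touching nothing.
It also fails if it takes over 90 s, if anything falls off the work surface, if the arm or the gripper's body presses on something with over 40 N, if the wrist force passes 120 N, or if a joint passes its speed limit or range.

## Working session

There is one attempt and no reset: what is moved stays moved. The work goes in short steps, Python scripts to look and compute and a shell command to move; the robot and the scene stay as the last step left them, time stands still between calls to the robot, and variables do not carry over. Pictures are saved under pics/ and viewed, and the job is handed in when it is done.

```bash
ls; mkdir -p pics
python3 - <<'E'
from cell import r
import cv2,numpy as np
for n in("top","side"):
    s=r.snapshot(n); cv2.imwrite(f"pics/{n}0.png",s["color"][:,:,::-1]); print(n,s["intrinsics"],s["position"],s["rotation"],[k for k in s])
s=r.state()
for k in s: print(k,np.round(s[k],4).tolist())
E
```

```text
pics
top [[444.55771773   0.         252.38248046]
 [  0.         444.55771773 189.66875575]
 [  0.           0.           1.        ]] [ 0.34006332 -0.00485144  1.227124  ] [[-0.01613084  0.98471237 -0.17343974]
 [-0.99954363 -0.01145018  0.02795407]
 [ 0.0255408   0.17381151  0.98444768]] ['color', 'intrinsics', 'position', 'rotation']
side [[407.03994544   0.         257.41452398]
 [  0.         407.03994544 182.83573309]
 [  0.           0.           1.        ]] [ 0.2729265  -0.75292414  0.79561626] [[ 0.92227334  0.27308008 -0.27356746]
 [-0.38620176  0.62146863 -0.68163402]
 [-0.01612707  0.73430512  0.67862796]] ['color', 'intrinsics', 'position', 'rotation']
clock 0.1
q [-76.5177, 24.4455, 4.2303, 92.0471, -1.9533, 63.6446, -3.844]
qvel [-0.0187, -0.1053, -0.0075, -0.1005, 0.0791, 0.0547, 0.0246]
tau [0.0082, -93.7451, 3.6776, -45.504, -0.0483, 0.0168, 0.0]
eef_pos [0.2533, 0.6253, 0.2049]
ee_rot [[-0.0004, 0.3754, 0.9269], [-0.0011, 0.9269, -0.3754], [-1.0, -0.0011, 0.0001]]
force [0.6288, -0.1058, -0.0465]
torque [0.0263, 0.0098, -0.0068]
gripper_width 0.0943
```

View pics/top0.png

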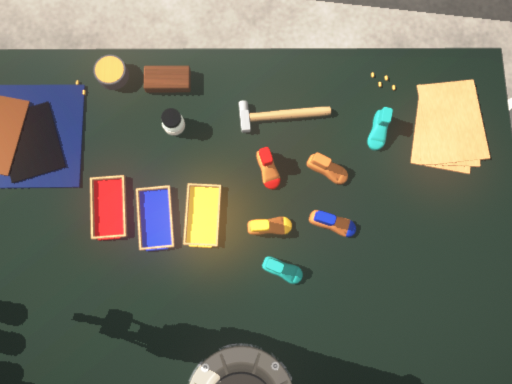

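View pics/side0.png

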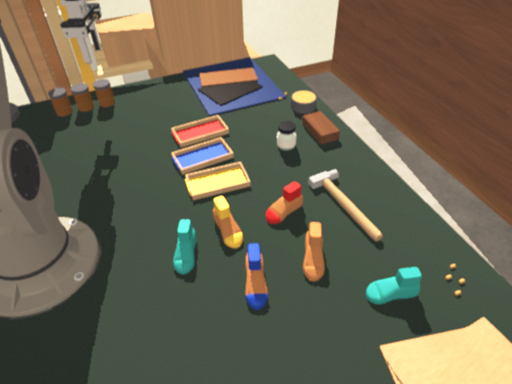

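Run:
```python
import cv2,numpy as np
t=cv2.imread("pics/top0.png"); s=cv2.imread("pics/side0.png")
cv2.imwrite("pics/c1.png",cv2.resize(t[135:295,85:365],None,fx=2.8,fy=2.8,interpolation=cv2.INTER_CUBIC))
cv2.imwrite("pics/c2.png",cv2.resize(s[110:320,160:350],None,fx=2.8,fy=2.8,interpolation=cv2.INTER_CUBIC))
```

```text
(no output)
```

View pics/c1.png

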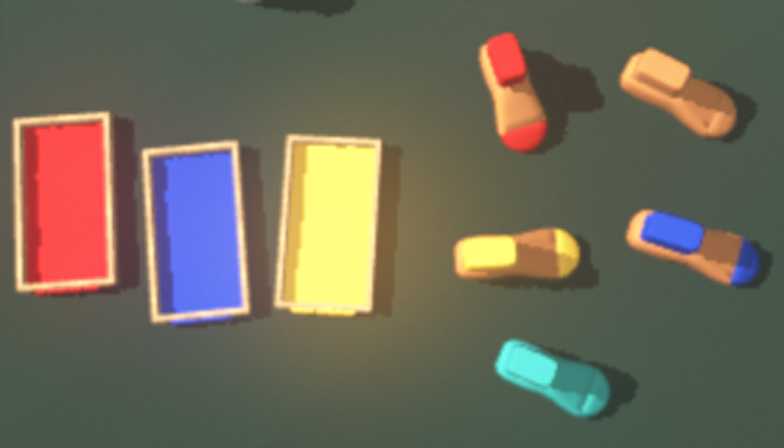

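View pics/c2.png

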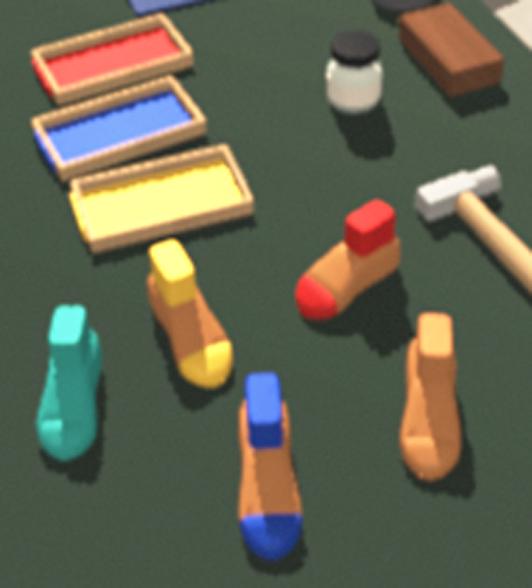

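```bash
cat > h.py <<'E'
import cv2,numpy as np
from scipy.optimize import minimize
def proj(c,P):
    v=(np.asarray(P)-c["position"])@c["rotation"]
    K=c["intrinsics"]; return np.c_[K[0,0]*v[:,0]/-v[:,2]+K[0,2], K[1,1]*(-v[:,1])/-v[:,2]+K[1,2]]
def ray(c,u,v,z):
    K=c["intrinsics"]; d=c["rotation"]@np.array([(u-K[0,2])/K[0,0],-(v-K[1,2])/K[1,1],-1]); p=c["position"]
    return p+d*(z-p[2])/d[2]
U=6
def box(x,y,a,cx,L,W,z0,z1):
    c,s=np.cos(a),np.sin(a)
    return np.array([[x+c*(cx+i*L/2)-s*j*W/2,y+s*(cx+i*L/2)+c*j*W/2,z] for i in(-1,1) for j in(-1,1) for z in(z0,z1)])
def sil(c,P,roi):
    x0,y0,x1,y1=roi
    p=(proj(c,P)-[x0,y0]+.5)*U-.5
    m=np.zeros(((y1-y0)*U,(x1-x0)*U),np.uint8)
    h=cv2.convexHull(np.round(p*16).astype(np.int32)); cv2.fillConvexPoly(m,h,255,shift=4)
    return cv2.resize(m,(x1-x0,y1-y0),interpolation=cv2.INTER_AREA)/255.
def masks(im):
    hsv=cv2.cvtColor(im,cv2.COLOR_RGB2HSV).astype(int); H,S,V=hsv[...,0],hsv[...,1],hsv[...,2]
    return {"red":((H<6)|(H>172))&(S>150)&(V>70),"blue":(H>108)&(H<130)&(S>120)&(V>70),"yellow":(H>=20)&(H<35)&(S>90)&(V>110)}
def comps(m):
    n,l,st,ce=cv2.connectedComponentsWithStats(m.astype(np.uint8),connectivity=4)
    return l,[(i,st[i,4],ce[i]) for i in range(1,n) if st[i,4]>15]
def fit(views,x0,args,steps=(.01,.01,.1)):
    # views: (cam,target float roi mask, roi)
    def f(p):
        e=0
        for c,t,roi in views: e+=((sil(c,box(p[0],p[1],p[2],*args),roi)-t)**2).sum()/t.sum()
        return e
    b=None
    for k in (1,.4):
        S=np.array([x0]+[np.array(x0)+k*np.eye(3)[i]*steps[i] for i in range(3)])
        o=minimize(f,x0,method="Nelder-Mead",options=dict(initial_simplex=S,xatol=1e-5,fatol=1e-5)); x0=o.x
    return o.x,o.fun
E
python3 - <<'E'
from cell import r
from h import *
for n in("top","side"):
    c=r.snapshot(n); M=masks(c["color"])
    for k in M:
        l,cs=comps(M[k])
        for i,a,ce in cs:
            print(n,k,a,ce.round(1),ray(c,*ce,.005).round(3),ray(c,*ce,.07).round(3))
E
```

```text
top red 193 [265.5 155.7] [ 0.653 -0.078  0.005] [ 0.636 -0.075  0.07 ]
top red 119 [272.4 183.5] [ 0.572 -0.096  0.005] [ 0.56  -0.091  0.07 ]
top red 1564 [107.8 206.9] [0.512 0.359 0.005] [0.503 0.34  0.07 ]
top red 36 [108.6 238.3] [0.426 0.354 0.005] [0.421 0.334 0.07 ]
top blue 2839 [ 59.7 129.9] [0.733 0.503 0.005] [0.713 0.476 0.07 ]
top blue 1481 [154.8 217.8] [0.48  0.23  0.005] [0.473 0.217 0.07 ]
top blue 220 [325.  217.4] [ 0.475 -0.24   0.005] [ 0.468 -0.227  0.07 ]
top blue 96 [351.1 229.4] [ 0.441 -0.311  0.005] [ 0.435 -0.295  0.07 ]
top yellow 574 [108.8  68.8] [0.917 0.372 0.005] [0.886 0.352 0.07 ]
top yellow 1664 [468.2 124.8] [ 0.739 -0.669  0.005] [ 0.718 -0.634  0.07 ]
top yellow 83 [437.   88.1] [ 0.853 -0.588  0.005] [ 0.825 -0.557  0.07 ]
top yellow 17 [424.4  85.8] [ 0.86  -0.551  0.005] [ 0.832 -0.522  0.07 ]
top yellow 197 [421.8 118.1] [ 0.761 -0.535  0.005] [ 0.738 -0.507  0.07 ]
top yellow 150 [443.5 110.9] [ 0.782 -0.601  0.005] [ 0.759 -0.569  0.07 ]
top yellow 26 [447.7 163.2] [ 0.626 -0.598  0.005] [ 0.611 -0.567  0.07 ]
top yellow 130 [454.3 167.
[... 1202 characters left out ...]
[0.192 1.085 0.005] [0.198 0.934 0.07 ]
side yellow 25 [82.8 67.5] [0.197 0.992 0.005] [0.203 0.849 0.07 ]
side yellow 202 [303.5  96.2] [0.931 0.408 0.005] [0.877 0.313 0.07 ]
side yellow 929 [215.4 180.6] [0.484 0.099 0.005] [0.467 0.029 0.07 ]
side yellow 285 [221.4 205.9] [ 0.467 -0.004  0.005] [ 0.451 -0.066  0.07 ]
side yellow 77 [360.5 216.6] [ 0.788 -0.187  0.005] [ 0.746 -0.233  0.07 ]
side yellow 98 [314.8 229. ] [ 0.658 -0.177  0.005] [ 0.627 -0.224  0.07 ]
side yellow 219 [234.4 240.3] [ 0.458 -0.13   0.005] [ 0.443 -0.181  0.07 ]
side yellow 5369 [459.2 356.9] [ 0.758 -0.576  0.005] [ 0.718 -0.59   0.07 ]
side yellow 26 [394.7 377.5] [ 0.62  -0.559  0.005] [ 0.591 -0.575  0.07 ]
```

```bash
cat > m.py <<'E'
from cell import r
from h import *
import json
T=r.snapshot("top");S=r.snapshot("side")
cams={"top":T,"side":S}
spec={"red":(-.027,.044,.028,.047,.076),"yellow":(-.029,.048,.028,.047,.076),"blue":(-.031,.052,.028,.047,.076)}
init={"red":((.636,-.077),(.572,-.096)),"yellow":((.451,-.054),(.457,-.132)),"blue":((.468,-.230),(.441,-.308))}
out={}; vis={n:cams[n]["color"][:,:,::-1].copy() for n in cams}
vis={n:cv2.resize(vis[n],None,fx=4,fy=4,interpolation=cv2.INTER_CUBIC) for n in vis}
def draw(n,P,col):
    h=cv2.convexHull(((proj(cams[n],P)+.5)*4-.5).astype(np.float32)); cv2.polylines(vis[n],[h.astype(np.int32)],True,col,1)
for k,a in spec.items():
    b,t=map(np.array,init[k]); d=t-b; yaw=np.arctan2(d[1],d[0]); x0=[*(b+.028*d/np.linalg.norm(d)),yaw]
    V=[]
    for n,c in cams.items():
        p=proj(c,box(*x0,*a)).mean(0); roi=(int(p[0])-28,int(p[1])-28,int(p[0])+28,int(p[1])+28)
        m=masks(c["color"])[k]; l,cs=comps(m); i=min(cs,key=lambda q:np.linalg.norm(q[2]-p))[0]
        m=cv2.morphologyEx((l==i).astype(np.uint8),cv2.MORPH_CLOSE,np.ones((3,3)))
        V.append((c,m[roi[1]:roi[3],roi[0]:roi[2]].astype(float),roi))
    x,f=fit(V,x0,a); out["last_"+k]=x
    single=[fit([v],x,a)[0] for v in V]
    print(k,x[:2].round(4),np.degrees(x[2]).round(1),round(f,3),"toe yaw",np.degrees(yaw).round(1),"top/side",[(q[:2].round(4).tolist(),round(float(np.degrees(q[2])),1)) for q in single])
    L={"red":.112,"yellow":.122,"blue":.132}[k]
    for n in cams: draw(n,box(*x,*a),(255,255,255)); draw(n,box(*x,0,L,.05,0,.002),(0,255,0))
for k,xy in {"red":(.512,.359),"blue":(.48,.23),"yellow":(.482,.098)}.items():
    x0=[*xy,0.]; a=(0,.168,.092,0,.018); V=[]
    for n,c in cams.items():
        P=proj(c,box(*x0,*a)); lo=P.min(0).astype(int)-12; hi=P.max(0).astype(int)+12; roi=(*lo,*hi)
        hs=cv2.cvtColor(c["color"],cv2.COLOR_RGB2HSV).astype(int)
        w=(hs[...,0]<24)&(hs[...,2]>120)&(hs[...,1]>30)
        m=masks(c["color"])[k]|w
        ex=np.zeros(m.shape,np.uint8); cv2.fillConvexPoly(ex,cv2.convexHull(proj(c,box(*x0,0,.18,.104,0,.02)).astype(np.float32)).astype(np.int32),1)
        m=m&(ex>0); l,cs=comps(m); cs=[q for q in cs if q[1]>60]
        pts=np.argwhere(np.isin(l,[q[0] for q in cs]))[:,::-1]-lo
        h=cv2.convexHull(pts.astype(np.int32)); t=np.zeros((roi[3]-roi[1],roi[2]-roi[0]),np.uint8); cv2.fillConvexPoly(t,h,1)
        V.append((c,t.astype(float),roi))
    x,f=fit(V,x0,a); out["tray_"+k]=x
    single=[fit([v],x,a)[0] for v in V]
    print("tray",k,x[:2].round(4),np.degrees(x[2]).round(1),round(f,3),[(q[:2].round(4).tolist(),round(float(np.degrees(q[2])),1)) for q in single])
    for n in cams: draw(n,box(*x,0,.168,.092,.018,.018),(255,0,255)); draw(n,box(*x,0,.158,.082,.005,.005),(255,255,255))
json.dump({k:list(v) for k,v in out.items()},open("poses.json","w"))
cv2.imwrite("pics/f_top.png",vis["top"][540:1140,330:1480][:, :][::1,::1]); cv2.imwrite("pics/f_side.png",vis["side"][440:1260,640:1300])
E
python3 m.py
python3 - <<'E'
import cv2
for n in("top","side"):
    i=cv2.imread(f"pics/f_{n}.png"); s=min(800/i.shape[1],600/i.shape[0]); cv2.imwrite(f"pics/g_{n}.png",cv2.resize(i,None,fx=s,fy=s,interpolation=cv2.INTER_AREA))
E
```

```text
red [ 0.6126 -0.0849] -161.1 0.247 toe yaw -163.5 top/side [([0.612, -0.0832], -162.3), ([0.6133, -0.0887], -161.0)]
yellow [ 0.4542 -0.0833] -86.8 0.253 toe yaw -85.6 top/side [([0.4541, -0.0816], -84.8), ([0.4537, -0.0868], -89.1)]
blue [ 0.4581 -0.2598] -109.8 0.361 toe yaw -109.1 top/side [([0.4595, -0.2579], -107.4), ([0.4572, -0.2612], -111.9)]
tray red [0.5141 0.3581] 3.9 0.142 [([0.5116, 0.3587], 3.9), ([0.5149, 0.3572], 3.5)]
tray blue [0.4839 0.2306] 4.4 0.193 [([0.481, 0.2311], 4.6), ([0.4843, 0.2311], 4.7)]
tray yellow [0.4886 0.0974] -1.7 0.264 [([0.486, 0.1008], -4.9), ([0.4886, 0.0974], -1.7)]
```

View pics/g_top.png

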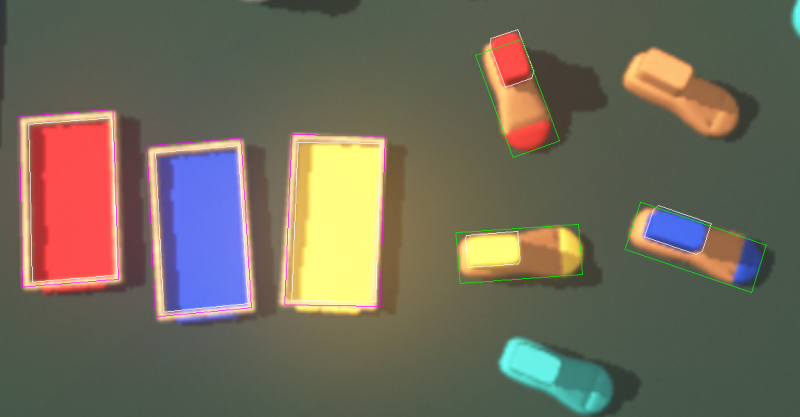

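View pics/g_side.png

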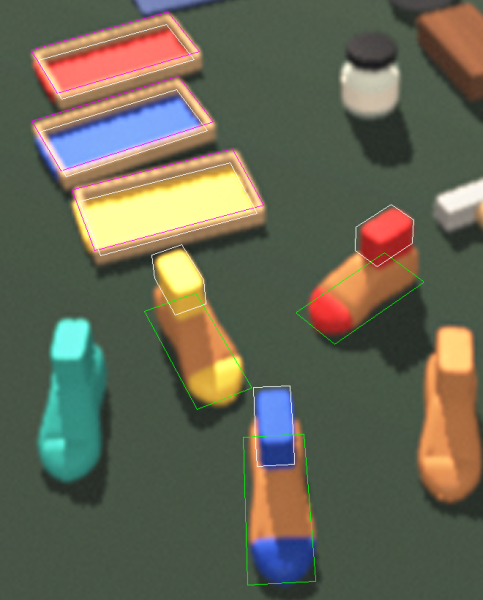

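```bash
cat > go.py <<'E'
import sys,numpy as np
from scipy.spatial.transform import Rotation as Ro
from cell import r
def main(x,y,z,jaw):
    s=r.state(); p=np.array(s["eef_pos"]); R=np.array(s["ee_rot"])
    best=None
    for j in (jaw,jaw+180):
        a=np.radians(j); yv=np.array([np.cos(a),np.sin(a),0]); xv=np.array([0,0,-1.]); G=np.c_[xv,yv,np.cross(xv,yv)]
        rv=np.degrees(Ro.from_matrix(R.T@G).as_rotvec())
        if best is None or np.linalg.norm(rv)<np.linalg.norm(best[0]): best=(rv,G)
    rv,G=best; d=np.array([x,y,z])-p
    print("t",round(s["clock"],2),"pos",p.round(4),"turn",rv.round(2),"shift after turn",(G.T@d).round(4),"now-frame",(R.T@d).round(4),"F",np.round(s["force"],1),"w",round(s["gripper_width"],4),"q7",round(s["q"][6],1))
if __name__=="__main__": main(*map(float,sys.argv[1:5]))
E
python3 go.py .638 -.0762 .205 108.9
```

```text
t 0.3 pos [0.2533 0.6255 0.2053] turn [-4.095e+01 -1.000e-02  2.000e-02] shift after turn [ 3.000e-04 -7.885e-01  1.366e-01] now-frame [ 5.00e-04 -5.06e-01  6.20e-01] F [ 1.  -0.2 -1.6] w 0.094 q7 -3.8
```

```bash
python3 -m crank '{"turn":[[-10.2,0,0],[-10.2,0,0],[-10.2,0,0],[-10.3,0,0],[0,0,0]],"xyz":[[0,0,0],[0,0,0],[0,0,0],[0,0,0],[0,-0.03,0.005]],"claw":[0.094,0.094,0.094,0.094,0.094]}' 30; python3 go.py .638 -.0762 .205 108.9
```

```text
clock: 0.92
eef_pos: [0.2664, 0.5997, 0.205]
ee_rot: [[-0.001, -0.328, 0.945], [0.0, 0.945, 0.328], [-1.0, 0.001, -0.001]]
force: [0.0, -0.2, -0.5]
gripper_width: 0.094
t 0.93 pos [0.2664 0.5997 0.205 ] turn [ 0.28 -0.06 -0.03] shift after turn [-0.     -0.7599  0.1327] now-frame [-5.000e-04 -7.605e-01  1.290e-01] F [ 0.  -0.2 -0.5] w 0.094 q7 36.1
```

```bash
python3 -m crank '{"turn":[[0,0,0],[0,0,0],[0,0,0],[0,0,0],[0,0,0]],"xyz":[[0,-0.055,0.0095],[0,-0.055,0.0095],[0,-0.055,0.0095],[0,-0.055,0.0095],[0,-0.055,0.0095]],"claw":[0.094,0.094,0.094,0.094,0.094]}' && python3 -m crank '{"turn":[[0,0,0],[0,0,0],[0,0,0],[0,0,0],[0,0,0]],"xyz":[[0,-0.055,0.0095],[0,-0.055,0.0095],[0,-0.055,0.0095],[0,-0.055,0.0095],[0,-0.03,0.005]],"claw":[0.094,0.094,0.094,0.094,0.094]}'; python3 go.py .638 -.0762 .205 108.9
```

```text
clock: 1.55
eef_pos: [0.4023, 0.3522, 0.2057]
ee_rot: [[0.0, -0.323, 0.946], [0.0, 0.946, 0.323], [-1.0, 0.0, 0.0]]
force: [1.1, 0.2, -0.4]
gripper_width: 0.0939
clock: 2.17
eef_pos: [0.5241, 0.1283, 0.2057]
ee_rot: [[0.0, -0.32, 0.947], [-0.0, 0.947, 0.32], [-1.0, -0.0, 0.0]]
force: [0.4, 0.1, -0.4]
gripper_width: 0.0938
t 2.17 pos [0.5241 0.1283 0.2057] turn [-0.21  0.02  0.02] shift after turn [ 0.0007 -0.2304  0.0415] now-frame [ 0.0008 -0.2302  0.0424] F [ 0.4  0.1 -0.4] w 0.0938 q7 90.8
```

```bash
python3 -m crank '{"turn":[[0,0,0],[0,0,0],[0,0,0],[0,0,0],[0,0,0]],"xyz":[[0,-0.055,0.0095],[0,-0.055,0.0095],[0,-0.055,0.0095],[0,-0.045,0.0095],[0,-0.015,0.003]],"claw":[0.094,0.094,0.094,0.094,0.094]}'; python3 go.py .638 -.0762 .051 108.9
```

```text
clock: 2.8
eef_pos: [0.6352, -0.0715, 0.2052]
ee_rot: [[-0.0, -0.32, 0.947], [-0.001, 0.947, 0.32], [-1.0, -0.001, -0.0]]
force: [-1.4, 1.1, 0.3]
gripper_width: 0.0941
t 2.8 pos [ 0.6352 -0.0715  0.2052] turn [-0.23 -0.03  0.06] shift after turn [ 0.1542 -0.0053  0.0012] now-frame [ 0.1542 -0.0052  0.0013] F [-1.4  1.1  0.3] w 0.0941 q7 115.8
```

```bash
python3 -m crank '{"turn":[[0,0,0],[0,0,0],[0,0,0],[0,0,0],[0,0,0]],"xyz":[[0.03,-0.005,0.001],[0.03,0,0],[0.03,0,0],[0.005,0,0],[0,0,0]],"claw":[0.094,0.094,0.094,0.094,0.094]}'; python3 go.py .638 -.0762 .051 108.9
python3 - <<'E'
from cell import r
import cv2
t=r.snapshot("top")["color"][:,:,::-1]; s=r.snapshot("side")["color"][:,:,::-1]
a=cv2.resize(t[110:230,200:330],(390,360),interpolation=cv2.INTER_CUBIC); b=cv2.resize(s[110:240,240:370],(390,390),interpolation=cv2.INTER_CUBIC)[:360]
cv2.imwrite("pics/k1.png",cv2.hconcat([a,b]))
E
```

```text
clock: 3.42
eef_pos: [0.6373, -0.0725, 0.1111]
ee_rot: [[0.0, -0.323, 0.946], [0.0, 0.946, 0.323], [-1.0, 0.0, 0.0]]
force: [0.1, -0.0, 0.1]
gripper_width: 0.0939
t 3.42 pos [ 0.6373 -0.0725  0.1111] turn [-0.03  0.01 -0.  ] shift after turn [ 0.0601 -0.0037 -0.0006] now-frame [ 0.0601 -0.0037 -0.0006] F [ 0.1 -0.   0.1] w 0.0939 q7 117.9
```

View pics/k1.png

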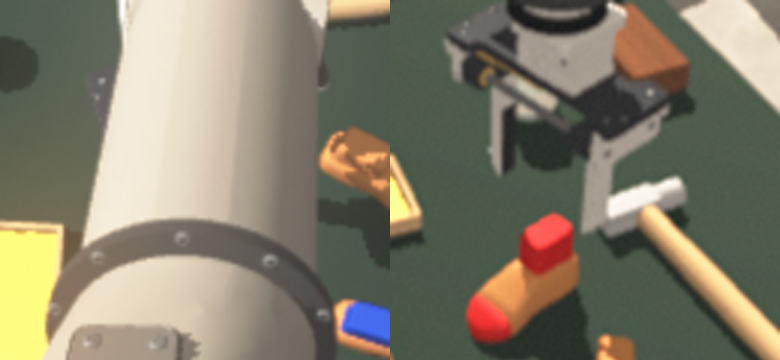

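The side view shows the open fingers (crop 500,170 and 592,230) straddling the red block (548,240). I'm descending to it.

```bash
python3 -m crank '{"turn":[[0,0,0],[0,0,0],[0,0,0],[0,0,0],[0,0,0]],"xyz":[[0.025,-0.004,-0.0005],[0.025,0,0],[0.01,0,0],[0,0,0],[0,0,0]],"claw":[0.094,0.094,0.094,0.094,0.07]}'; python3 go.py .638 -.0762 .051 108.9
```

```text
clock: 4.15
eef_pos: [0.6386, -0.0769, 0.0516]
ee_rot: [[0.001, -0.323, 0.946], [-0.0, 0.946, 0.323], [-1.0, -0.0, 0.001]]
force: [0.1, 0.2, -0.4]
gripper_width: 0.0868
t 4.15 pos [ 0.6386 -0.0769  0.0516] turn [-0.05  0.08  0.03] shift after turn [ 0.0006  0.0009 -0.0004] now-frame [ 0.0006  0.0009 -0.0004] F [ 0.1  0.2 -0.4] w 0.0868 q7 119.5
```

```bash
python3 -m crank '{"turn":[[0,0,0],[0,0,0],[0,0,0],[0,0,0],[0,0,0]],"xyz":[[0,0,0],[0,0,0],[0,0,0],[0,0,0],[0,0,0]],"claw":[0.05,0.04,0.03,0.02,0.02]}' 30;python3 -m crank '{"turn":[[0,0,0],[0,0,0],[0,0,0],[0,0,0],[0,0,0]],"xyz":[[0,0,0],[0,0,0],[0,0,0],[0,0,0],[0,0,0]],"claw":[0.0,0.0,0.0,0.0,0.0]}' 30; python3 go.py .638 -.0762 .051 108.9
```

```text
clock: 4.78
eef_pos: [0.6379, -0.0768, 0.0505]
ee_rot: [[-0.0, -0.323, 0.946], [-0.0, 0.946, 0.323], [-1.0, -0.0, -0.0]]
force: [-0.3, -0.0, -0.3]
gripper_width: 0.0372
clock: 5.4
eef_pos: [0.6379, -0.0768, 0.0504]
ee_rot: [[-0.0, -0.323, 0.946], [0.0, 0.946, 0.323], [-1.0, 0.0, -0.0]]
force: [0.7, -0.3, -1.8]
gripper_width: 0.0282
t 5.4 pos [ 0.6379 -0.0768  0.0504] turn [-0.05 -0.01 -0.  ] shift after turn [-0.0006  0.0005  0.0003] now-frame [-0.0006  0.0005  0.0003] F [ 0.7 -0.3 -1.8] w 0.0282 q7 119.5
```

```bash
python3 -m crank '{"turn":[[0,0,0],[0,0,0],[0,0,0],[0,0,0],[0,0,0]],"xyz":[[-0.01,0,0],[-0.03,0,0],[-0.045,0,0],[-0.045,0,0],[-0.02,0,0]],"claw":[0.0,0.0,0.0,0.0,0.0]}' 30; python3 go.py .54 .36 .205 93.8
python3 - <<'E'
from cell import r
import cv2
s=r.snapshot("side")["color"][:,:,::-1]
b=cv2.resize(s[40:240,200:400],(600,600),interpolation=cv2.INTER_CUBIC)
cv2.imwrite("pics/k2.png",b)
E
```

```text
clock: 6.02
eef_pos: [0.6388, -0.0771, 0.204]
ee_rot: [[0.004, -0.323, 0.946], [0.0, 0.946, 0.323], [-1.0, -0.001, 0.003]]
force: [-0.5, -0.3, -2.2]
gripper_width: 0.0278
t 6.03 pos [ 0.6388 -0.0771  0.204 ] turn [15.03  0.2   0.04] shift after turn [-0.001   0.4427 -0.0696] now-frame [-0.0013  0.4456  0.0476] F [-0.5 -0.3 -2.2] w 0.0278 q7 116.7
```

View pics/k2.png

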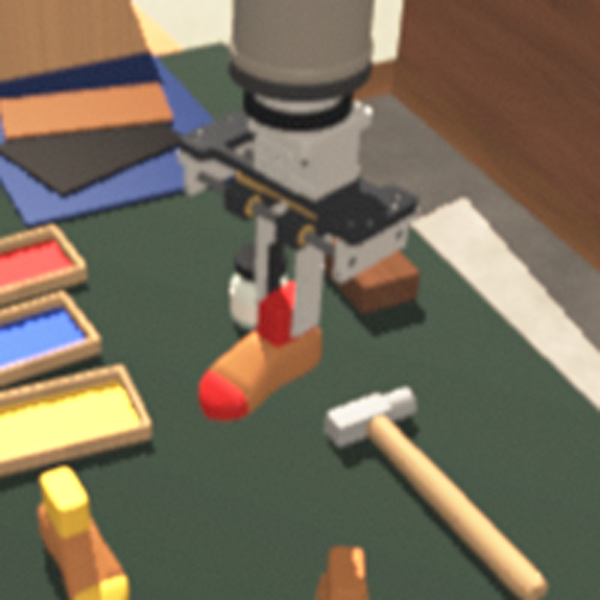

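The red last hangs level between the fingers (crop 280,330), clear of everything. I'm moving it to the red tray.

```bash
python3 -m crank '{"turn":[[5,0,0],[5,0,0],[5,0,0],[0,0,0],[0,0,0]],"xyz":[[0,0,0],[0,0,0],[0,0,0],[0,0.03,-0.005],[0,0.045,-0.007]],"claw":[0.0,0.0,0.0,0.0,0.0]}' 30; python3 -m crank '{"turn":[[0,0,0],[0,0,0],[0,0,0],[0,0,0],[0,0,0]],"xyz":[[0,0.05,-0.008],[0,0.05,-0.008],[0,0.05,-0.008],[0,0.05,-0.008],[0,0.05,-0.008]],"claw":[0.0,0.0,0.0,0.0,0.0]}' 30;python3 go.py .54 .36 .205 93.8
```

```text
clock: 6.7
eef_pos: [0.6205, -0.0034, 0.2002]
ee_rot: [[-0.0, -0.064, 0.998], [-0.001, 0.998, 0.064], [-1.0, -0.001, -0.0]]
force: [0.8, 0.5, -3.0]
gripper_width: 0.028
clock: 7.32
eef_pos: [0.5635, 0.2453, 0.2004]
ee_rot: [[-0.0, -0.067, 0.998], [-0.0, 0.998, 0.067], [-1.0, -0.0, -0.0]]
force: [0.9, 0.5, -2.2]
gripper_width: 0.0281
t 7.33 pos [0.5635 0.2453 0.2004] turn [ 0.04 -0.01  0.01] shift after turn [-0.0046  0.116  -0.0159] now-frame [-0.0046  0.116  -0.0158] F [ 0.9  0.5 -2.2] w 0.0281 q7 69.4
```

```bash
python3 -m crank '{"turn":[[0,0,0],[0,0,0],[0,0,0],[0,0,0],[0,0,0]],"xyz":[[0,0.05,-0.008],[0,0.035,-0.005],[0,0.02,-0.003],[0,0.01,-0.002],[0,0,0]],"claw":[0.0,0.0,0.0,0.0,0.0]}' 30;python3 go.py .54 .36 .205 93.8
```

```text
clock: 7.95
eef_pos: [0.5388, 0.3569, 0.2003]
ee_rot: [[-0.0, -0.067, 0.998], [-0.0, 0.998, 0.067], [-1.0, -0.0, -0.0]]
force: [-0.1, 0.1, -1.1]
gripper_width: 0.0278
t 7.95 pos [0.5388 0.3569 0.2003] turn [ 0.03 -0.01  0.03] shift after turn [-0.0047  0.003   0.0014] now-frame [-0.0047  0.003   0.0014] F [-0.1  0.1 -1.1] w 0.0278 q7 59.3
```

```bash
python3 -m crank '{"turn":[[0,0,0],[0,0,0],[0,0,0],[0,0,0],[0,0,0]],"xyz":[[0.03,0.003,0.001],[0.04,0,0],[0.03,0,0],[0.02,0,0],[0,0,0]],"claw":[0.0,0.0,0.0,0.0,0.0]}' 30;python3 go.py .54 .36 .0554 93.8
python3 - <<'E'
from cell import r
import cv2
s=r.snapshot("side")["color"][:,:,::-1]
b=cv2.resize(s[40:200,130:290],(600,600),interpolation=cv2.INTER_CUBIC)
cv2.imwrite("pics/k3.png",b)
E
```

```text
clock: 8.57
eef_pos: [0.5393, 0.3593, 0.0796]
ee_rot: [[-0.001, -0.066, 0.998], [-0.002, 0.998, 0.066], [-1.0, -0.001, -0.001]]
force: [-0.1, 0.3, -1.6]
gripper_width: 0.028
t 8.57 pos [0.5393 0.3593 0.0796] turn [-0.02 -0.08  0.08] shift after turn [0.0242 0.0007 0.0008] now-frame [0.0242 0.0007 0.0008] F [-0.1  0.3 -1.6] w 0.028 q7 60.6
```

View pics/k3.png

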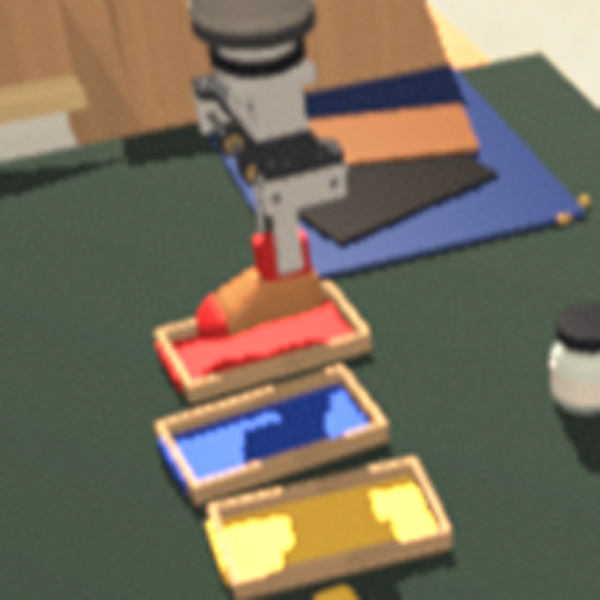

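The red last (crop 265,290) hovers along the red tray, inside its walls. I'm lowering it gently.

```bash
python3 -m crank '{"turn":[[0,0,0],[0,0,0],[0,0,0],[0,0,0],[0,0,0]],"xyz":[[0.01,0.0005,0.0005],[0.007,0,0],[0.003,0,0],[0.002,0,0],[0.001,0,0]],"claw":[0.0,0.0,0.0,0.0,0.0]}' 30;python3 -m crank '{"turn":[[0,0,0],[0,0,0],[0,0,0],[0,0,0],[0,0,0]],"xyz":[[0,0,0],[0.0005,0,0],[0,0,0],[0.0005,0,0],[0,0,0]],"claw":[0.0,0.0,0.0,0.0,0.0]}' 30;python3 go.py .54 .36 .0554 93.8
```

```text
clock: 9.25
eef_pos: [0.5398, 0.3611, 0.0575]
ee_rot: [[-0.0, -0.067, 0.998], [-0.0, 0.998, 0.067], [-1.0, -0.0, -0.0]]
force: [-0.7, 0.2, -2.6]
gripper_width: 0.0281
clock: 9.88
eef_pos: [0.5398, 0.3611, 0.0564]
ee_rot: [[-0.0, -0.067, 0.998], [-0.0, 0.998, 0.067], [-1.0, -0.0, -0.0]]
force: [0.4, -0.7, -2.0]
gripper_width: 0.028
t 9.88 pos [0.5398 0.3611 0.0564] turn [ 0.05 -0.    0.  ] shift after turn [ 0.001  -0.0011  0.0001] now-frame [ 0.001  -0.0011  0.0001] F [ 0.4 -0.7 -2. ] w 0.028 q7 60.9
```

```bash
python3 -m crank '{"turn":[[0,0,0],[0,0,0],[0,0,0],[0,0,0],[0,0,0]],"xyz":[[0.0005,0,0],[0,0,0],[0.0005,0,0],[0,0,0],[0,0,0]],"claw":[0.0,0.0,0.0,0.0,0.0]}' 30;python3 go.py .54 .36 .0554 93.8
```

```text
clock: 10.5
eef_pos: [0.5398, 0.3611, 0.0555]
ee_rot: [[-0.0, -0.067, 0.998], [-0.0, 0.998, 0.067], [-1.0, -0.0, -0.0]]
force: [0.2, -0.4, -2.1]
gripper_width: 0.0277
t 10.5 pos [0.5398 0.3611 0.0555] turn [ 0.05 -0.    0.  ] shift after turn [ 0.0001 -0.0011  0.0001] now-frame [ 0.0001 -0.0011  0.0001] F [ 0.2 -0.4 -2.1] w 0.0277 q7 60.9
```

```bash
python3 -m crank '{"turn":[[0,0,0],[0,0,0],[0,0,0],[0,0,0],[0,0,0]],"xyz":[[0.0005,0,0],[0,0,0],[0.0005,0,0],[0,0,0],[0,0,0]],"claw":[0.0,0.0,0.0,0.0,0.0]}' 30;python3 go.py .54 .36 .0554 93.8
```

```text
clock: 11.12
eef_pos: [0.5399, 0.3613, 0.0552]
ee_rot: [[0.0, -0.067, 0.998], [0.001, 0.998, 0.067], [-1.0, 0.001, 0.0]]
force: [-3.9, -1.6, 10.9]
gripper_width: 0.0282
t 11.12 pos [0.5399 0.3613 0.0552] turn [ 0.05  0.01 -0.03] shift after turn [-0.0002 -0.0014  0.    ] now-frame [-0.0002 -0.0014  0.    ] F [-3.9 -1.6 10.9] w 0.0282 q7 60.9
```

```bash
python3 -m crank '{"turn":[[0,0,0],[0,0,0],[0,0,0],[0,0,0],[0,0,0]],"xyz":[[0,0,0],[0,0,0],[0,0,0],[0,0,0],[0,0,0]],"claw":[0.04,0.06,0.094,0.094,0.094]}' 30;python3 -m crank '{"turn":[[0,0,0],[0,0,0],[0,0,0],[10,0,0],[10,0,0]],"xyz":[[-0.02,0,0],[-0.06,0,0],[-0.055,0,0],[0,0,0],[0,0,0]],"claw":[0.094,0.094,0.094,0.094,0.094]}' 30;python3 go.py .4526 -.0543 .19 3.2
```

```text
clock: 11.75
eef_pos: [0.5398, 0.3611, 0.0544]
ee_rot: [[-0.0, -0.067, 0.998], [-0.0, 0.998, 0.067], [-1.0, -0.0, -0.0]]
force: [0.2, 0.9, 0.5]
gripper_width: 0.075
clock: 12.38
eef_pos: [0.5403, 0.3613, 0.192]
ee_rot: [[0.002, 0.284, 0.959], [0.002, 0.959, -0.284], [-1.0, 0.002, 0.001]]
force: [0.8, -0.5, -0.2]
gripper_width: 0.094
t 12.38 pos [0.5403 0.3613 0.192 ] turn [ 7.031e+01 -3.000e-02 -1.600e-01] shift after turn [ 0.002  -0.1107  0.41  ] now-frame [ 0.001  -0.4234  0.0339] F [ 0.8 -0.5 -0.2] w 0.094 q7 40.6
```

```bash
python3 -m crank '{"turn":[[10,0,0],[10,0,0],[10,0,0],[10,0,0],[10,0,0]],"xyz":[[0,0,0],[0,0,0],[0,0,0],[0,0,0],[0,0,0]],"claw":[0.094,0.094,0.094,0.094,0.094]}';python3 -m crank '{"turn":[[10,0,0],[10,0,0],[0,0,0],[0,0,0],[0,0,0]],"xyz":[[0,0,0],[0,0,0],[0,-0.014,0.052],[0,-0.014,0.052],[0,-0.014,0.052]],"claw":[0.094,0.094,0.094,0.094,0.094]}';python3 go.py .4526 -.0543 .19 3.2
python3 - <<'E'
from cell import r
import cv2
s=r.snapshot("side")["color"][:,:,::-1]
cv2.imwrite("pics/k4.png",cv2.resize(s[90:210,140:260],(600,600),interpolation=cv2.INTER_CUBIC))
E
```

```text
clock: 13.0
eef_pos: [0.5399, 0.3612, 0.191]
ee_rot: [[0.001, 0.917, 0.399], [0.001, 0.399, -0.917], [-1.0, 0.001, -0.001]]
force: [-1.0, 0.1, 0.1]
gripper_width: 0.0937
clock: 13.62
eef_pos: [0.508, 0.2012, 0.1907]
ee_rot: [[0.001, 0.998, 0.067], [0.001, 0.067, -0.998], [-1.0, 0.001, -0.001]]
force: [0.5, 0.3, -0.2]
gripper_width: 0.0941
t 13.62 pos [0.508  0.2012 0.1907] turn [ 0.66 -0.07 -0.04] shift after turn [ 0.0007 -0.0696  0.252 ] now-frame [ 0.0003 -0.0725  0.2512] F [ 0.5  0.3 -0.2] w 0.0941 q7 -13.8
```

View pics/k4.png

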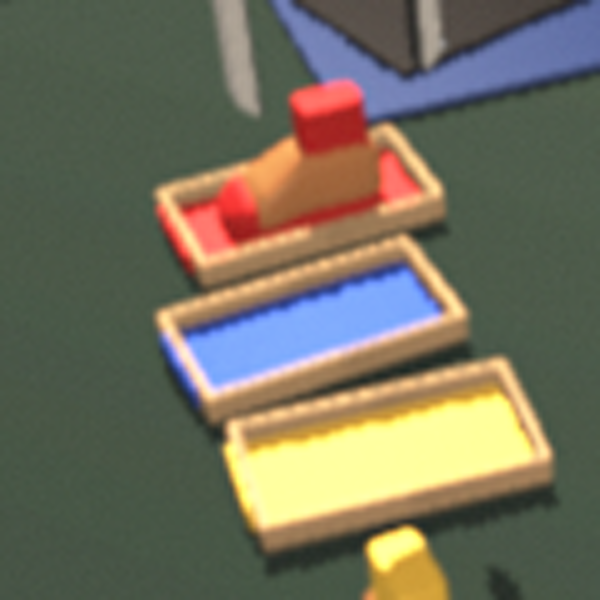

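The red last stands flat and centred in the red tray (crop 310,160). Next is yellow.

```bash
python3 -m crank '{"turn":[[0.6,0,0],[0,0,0],[0,0,0],[0,0,0],[0,0,0]],"xyz":[[0,-0.015,0.054],[0,-0.015,0.054],[0,-0.015,0.054],[0,-0.015,0.054],[0,-0.008,0.03]],"claw":[0.094,0.094,0.094,0.094,0.094]}';python3 go.py .4526 -.0543 .051 3.2
```

```text
clock: 14.3
eef_pos: [0.4544, -0.0494, 0.1906]
ee_rot: [[0.001, 0.999, 0.054], [0.002, 0.054, -0.999], [-1.0, 0.001, -0.002]]
force: [0.3, 0.7, 1.0]
gripper_width: 0.0942
t 14.3 pos [ 0.4544 -0.0494  0.1906] turn [-0.1  -0.11 -0.07] shift after turn [ 0.1396 -0.0021  0.0048] now-frame [ 0.1396 -0.0022  0.0051] F [0.3 0.7 1. ] w 0.0942 q7 6.6
```

```bash
python3 -m crank '{"turn":[[0,0,0],[0,0,0],[0,0,0],[0,0,0],[0,0,0]],"xyz":[[0.035,-0.002,0.003],[0.03,0,0],[0.02,0,0],[0.01,0,0],[0,0,0]],"claw":[0.094,0.094,0.094,0.094,0.094]}';python3 go.py .4526 -.0543 .051 3.2
python3 - <<'E'
from cell import r
import cv2
s=r.snapshot("side")["color"][:,:,::-1]
cv2.imwrite("pics/k5.png",cv2.resize(s[130:260,150:310],(640,520),interpolation=cv2.INTER_CUBIC))
E
```

```text
clock: 14.92
eef_pos: [0.4533, -0.0501, 0.0948]
ee_rot: [[-0.0, 0.998, 0.056], [0.0, 0.056, -0.998], [-1.0, -0.0, -0.0]]
force: [0.5, 0.4, -0.3]
gripper_width: 0.0938
t 14.93 pos [ 0.4533 -0.0501  0.0948] turn [ 0.04 -0.01  0.01] shift after turn [ 0.0438 -0.0009  0.0041] now-frame [ 0.0438 -0.0009  0.0041] F [ 0.5  0.4 -0.3] w 0.0938 q7 17.9
```

View pics/k5.png

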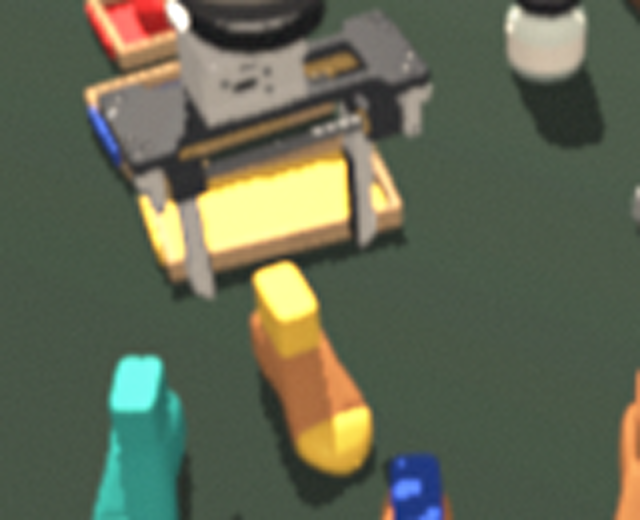

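The fingertips (crop 205,290 and 367,240) straddle the yellow block (285,290), so I'll descend and grip.

```bash
python3 -m crank '{"turn":[[0,0,0],[0,0,0],[0,0,0],[0,0,0],[0,0,0]],"xyz":[[0.018,-0.001,0.004],[0.018,0,0],[0.008,0,0],[0,0,0],[0,0,0]],"claw":[0.094,0.094,0.094,0.094,0.06]}';python3 go.py .4526 -.0543 .051 3.2
```

```text
clock: 15.6
eef_pos: [0.4529, -0.0541, 0.0511]
ee_rot: [[0.001, 0.998, 0.057], [0.0, 0.057, -0.998], [-1.0, 0.001, -0.0]]
force: [0.3, -1.6, 0.0]
gripper_width: 0.0869
t 15.6 pos [ 0.4529 -0.0541  0.0511] turn [ 0.05 -0.01 -0.05] shift after turn [ 0.0001 -0.0003  0.0002] now-frame [ 0.0001 -0.0003  0.0002] F [ 0.3 -1.6  0. ] w 0.0869 q7 23.7
```

```bash
python3 -m crank '{"turn":[[0,0,0],[0,0,0],[0,0,0],[0,0,0],[0,0,0]],"xyz":[[0,0,0],[0,0,0],[0,0,0],[0,0,0],[0,0,0]],"claw":[0.05,0.04,0.03,0.02,0.02]}' 30;python3 -m crank '{"turn":[[0,0,0],[0,0,0],[0,0,0],[0,0,0],[0,0,0]],"xyz":[[0,0,0],[0,0,0],[0,0,0],[0,0,0],[0,0,0]],"claw":[0.0,0.0,0.0,0.0,0.0]}' 30; python3 go.py .4526 -.0543 .051 3.2
```

```text
clock: 16.23
eef_pos: [0.4524, -0.0541, 0.0505]
ee_rot: [[-0.0, 0.998, 0.057], [-0.0, 0.057, -0.998], [-1.0, -0.0, 0.0]]
force: [-0.5, -0.2, -0.0]
gripper_width: 0.0375
clock: 16.85
eef_pos: [0.4524, -0.0542, 0.0505]
ee_rot: [[-0.0, 0.998, 0.057], [-0.0, 0.057, -0.998], [-1.0, -0.0, 0.0]]
force: [-0.5, 0.3, -2.4]
gripper_width: 0.0279
t 16.85 pos [ 0.4524 -0.0542  0.0505] turn [0.05 0.   0.01] shift after turn [-0.0005  0.0002  0.0002] now-frame [-0.0005  0.0002  0.0002] F [-0.5  0.3 -2.4] w 0.0279 q7 23.7
```

```bash
python3 -m crank '{"turn":[[0,0,0],[0,0,0],[0,0,0],[0,0,0],[-5,0,0]],"xyz":[[-0.01,0,0],[-0.03,0,0],[-0.045,0,0],[-0.035,0,0],[-0.01,0,0]],"claw":[0.0,0.0,0.0,0.0,0.0]}' 30;python3 -m crank '{"turn":[[-10,0,0],[-10,0,0],[-10,0,0],[-10,0,0],[-10,0,0]],"xyz":[[0,0,0],[0,0,0],[0,0,0],[0,0,0],[0,0,0]],"claw":[0.0,0.0,0.0,0.0,0.0]}';python3 go.py .458 .0995 .18 87
python3 - <<'E'
from cell import r
import cv2
s=r.snapshot("side")["color"][:,:,::-1]
cv2.imwrite("pics/k6.png",cv2.resize(s[90:240,130:310],(720,600),interpolation=cv2.INTER_CUBIC))
E
```

```text
clock: 17.48
eef_pos: [0.4533, -0.0542, 0.1829]
ee_rot: [[0.003, 0.989, 0.145], [0.001, 0.145, -0.989], [-1.0, 0.003, -0.001]]
force: [0.7, 0.3, -3.7]
gripper_width: 0.0275
clock: 18.1
eef_pos: [0.4523, -0.0544, 0.181]
ee_rot: [[0.0, 0.522, 0.853], [0.0, 0.853, -0.522], [-1.0, 0.0, 0.0]]
force: [-0.0, 0.4, -1.5]
gripper_width: 0.0276
t 18.1 pos [ 0.4523 -0.0544  0.181 ] turn [-2.845e+01  1.000e-02 -1.000e-02] shift after turn [ 0.001   0.154  -0.0023] now-frame [ 0.001   0.1343 -0.0754] F [-0.   0.4 -1.5] w 0.0276 q7 62.8
```

View pics/k6.png

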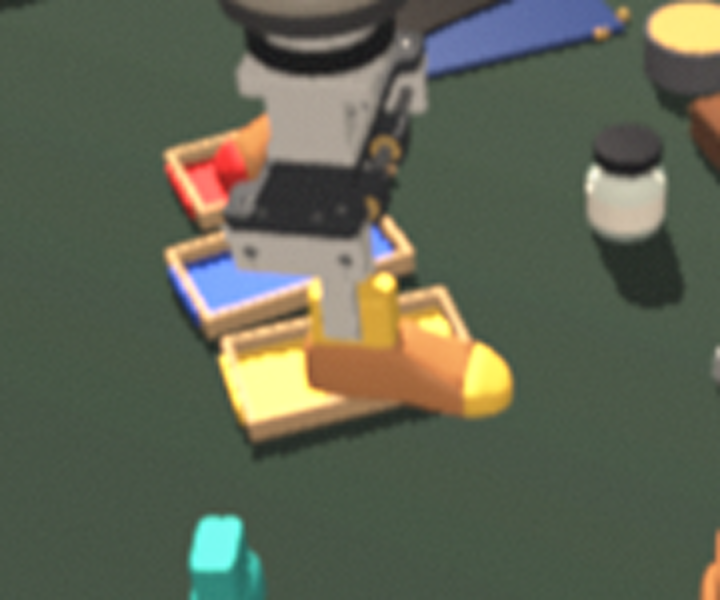

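Yellow is held level; its block centre is a few mm toeward of the fingers, so I'll offset the placing to suit.

```bash
python3 -m crank '{"turn":[[-10,0,0],[-10,0,0],[-8.5,0,0],[0,0,0],[0,0,0]],"xyz":[[0,0,0],[0,0,0],[0,0,0],[0,0.02,0],[0,0.04,-0.001]],"claw":[0.0,0.0,0.0,0.0,0.0]}';python3 -m crank '{"turn":[[0,0,0],[0,0,0],[0,0,0],[0,0,0],[0,0,0]],"xyz":[[0,0.04,-0.003],[0,0.03,-0.001],[0,0.015,-0.001],[0,0.009,0],[0,0,0]],"claw":[0.0,0.0,0.0,0.0,0.0]}';python3 go.py .454 .0995 .0555 87
```

```text
clock: 18.77
eef_pos: [0.4549, 0.0052, 0.1811]
ee_rot: [[0.001, 0.063, 0.998], [-0.0, 0.998, -0.063], [-1.0, -0.0, 0.001]]
force: [0.9, 0.7, -2.5]
gripper_width: 0.0278
clock: 19.4
eef_pos: [0.4553, 0.0996, 0.1805]
ee_rot: [[0.0, 0.058, 0.998], [-0.0, 0.998, -0.058], [-1.0, -0.0, 0.0]]
force: [-0.8, -0.6, -2.5]
gripper_width: 0.0279
t 19.4 pos [0.4553 0.0996 0.1805] turn [-0.3   0.    0.01] shift after turn [ 0.125  -0.0002 -0.0013] now-frame [ 1.25e-01 -1.00e-04 -1.30e-03] F [-0.8 -0.6 -2.5] w 0.0279 q7 71.2
```

```bash
python3 -m crank '{"turn":[[0,0,0],[0,0,0],[0,0,0],[0,0,0],[0,0,0]],"xyz":[[0.025,0,-0.001],[0.035,0,0],[0.025,0,0],[0.015,0,0],[0,0,0]],"claw":[0.0,0.0,0.0,0.0,0.0]}' 30;python3 go.py .454 .0995 .0555 87
python3 - <<'E'
from cell import r
import cv2
s=r.snapshot("side")["color"][:,:,::-1]
cv2.imwrite("pics/k7.png",cv2.resize(s[90:240,130:310],(720,600),interpolation=cv2.INTER_CUBIC))
E
```

```text
clock: 20.02
eef_pos: [0.4539, 0.0992, 0.0801]
ee_rot: [[-0.001, 0.058, 0.998], [-0.001, 0.998, -0.058], [-1.0, -0.001, -0.001]]
force: [0.5, -0.1, -2.6]
gripper_width: 0.0277
t 20.02 pos [0.4539 0.0992 0.0801] turn [-0.32 -0.07  0.06] shift after turn [0.0246 0.0003 0.0001] now-frame [0.0246 0.0004 0.0001] F [ 0.5 -0.1 -2.6] w 0.0277 q7 78.8
```

View pics/k7.png

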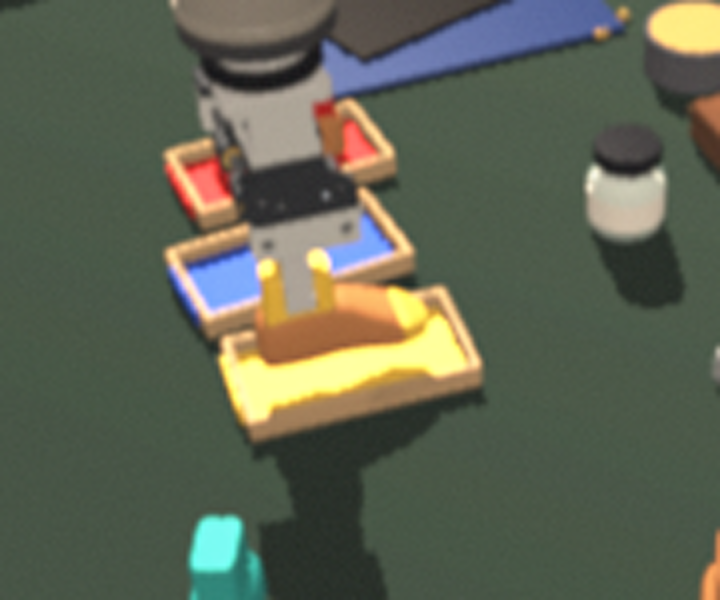

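The yellow last hovers inside the yellow tray, heel at crop (262,340) and toe at (410,305). I'm lowering it.

```bash
python3 -m crank '{"turn":[[0,0,0],[0,0,0],[0,0,0],[0,0,0],[0,0,0]],"xyz":[[0.01,0,0.001],[0.007,0,0],[0.003,0,0],[0.002,0,0],[0.001,0,0]],"claw":[0.0,0.0,0.0,0.0,0.0]}' 30;python3 -m crank '{"turn":[[0,0,0],[0,0,0],[0,0,0],[0,0,0],[0,0,0]],"xyz":[[0.0005,0,0],[0.0005,0,0],[0,0,0],[0.0005,0,0],[0,0,0]],"claw":[0.0,0.0,0.0,0.0,0.0]}' 30;python3 go.py .454 .0995 .0555 87
```

```text
clock: 20.7
eef_pos: [0.4552, 0.1, 0.0574]
ee_rot: [[0.0, 0.057, 0.998], [-0.0, 0.998, -0.057], [-1.0, -0.0, 0.0]]
force: [0.2, -0.0, -2.5]
gripper_width: 0.0277
clock: 21.32
eef_pos: [0.4551, 0.0999, 0.0559]
ee_rot: [[-0.0, 0.057, 0.998], [-0.0, 0.998, -0.057], [-1.0, -0.0, -0.0]]
force: [-1.3, 0.2, -1.8]
gripper_width: 0.0283
t 21.32 pos [0.4551 0.0999 0.0559] turn [-0.25 -0.01  0.  ] shift after turn [ 0.0004 -0.0005 -0.0011] now-frame [ 0.0004 -0.0005 -0.0011] F [-1.3  0.2 -1.8] w 0.0283 q7 81.1
```

```bash
python3 -m crank '{"turn":[[0,0,0],[0,0,0],[0,0,0],[0,0,0],[0,0,0]],"xyz":[[0.0005,0,0],[0,0,0],[0.0005,0,0],[0,0,0],[0,0,0]],"claw":[0.0,0.0,0.0,0.0,0.0]}' 30;python3 go.py .454 .0995 .0555 87
```

```text
clock: 21.95
eef_pos: [0.4552, 0.0997, 0.0551]
ee_rot: [[-0.0, 0.057, 0.998], [-0.0, 0.998, -0.057], [-1.0, -0.0, -0.0]]
force: [-1.5, -1.2, 4.8]
gripper_width: 0.0278
t 21.95 pos [0.4552 0.0997 0.0551] turn [-0.27 -0.01  0.01] shift after turn [-0.0004 -0.0002 -0.0011] now-frame [-0.0004 -0.0002 -0.0011] F [-1.5 -1.2  4.8] w 0.0278 q7 81.1
```

```bash
python3 -m crank '{"turn":[[0,0,0],[0,0,0],[0,0,0],[0,0,0],[0,0,0]],"xyz":[[0,0,0],[0,0,0],[0,0,0],[0,0,0],[0,0,0]],"claw":[0.04,0.06,0.094,0.094,0.094]}' 30;python3 -m crank '{"turn":[[0,0,0],[0,0,0],[0,0,0],[10,0,0],[10,0,0]],"xyz":[[-0.02,0,0],[-0.06,0,0],[-0.055,0,0],[0,0,0],[0,0,0]],"claw":[0.094,0.094,0.094,0.094,0.094]}' 30;python3 -m crank '{"turn":[[10,0,0],[10,0,0],[10,0,0],[10,0,0],[10,0,0]],"xyz":[[0,0,0],[0,0,0],[0,0,0],[0,0,0],[0,0,0]],"claw":[0.094,0.094,0.094,0.094,0.094]}';python3 go.py .4686 -.2320 .19 -19.8
```

```text
clock: 22.58
eef_pos: [0.4552, 0.1, 0.055]
ee_rot: [[-0.0, 0.057, 0.998], [-0.0, 0.998, -0.057], [-1.0, -0.0, -0.0]]
force: [-0.2, -0.3, 0.6]
gripper_width: 0.0747
clock: 23.2
eef_pos: [0.4554, 0.1002, 0.1907]
ee_rot: [[0.001, 0.4, 0.917], [0.001, 0.917, -0.4], [-1.0, 0.002, 0.0]]
force: [0.1, 0.5, -0.7]
gripper_width: 0.094
clock: 23.82
eef_pos: [0.4551, 0.0999, 0.19]
ee_rot: [[-0.0, 0.959, 0.283], [0.0, 0.283, -0.959], [-1.0, -0.0, -0.0]]
force: [0.0, 0.4, -0.2]
gripper_width: 0.0935
t 23.82 pos [0.4551 0.0999 0.19  ] turn [ 3.622e+01 -0.000e+00  1.000e-02] shift after turn [-0.      0.1251  0.3077] now-frame [-0.     -0.0808  0.3222] F [ 0.   0.4 -0.2] w 0.0935 q7 1.5
```

```bash
python3 -m crank '{"turn":[[9,0,0],[9,0,0],[9,0,0],[9,0,0],[0.5,0,0]],"xyz":[[0,0,0],[0,0,0],[0,0,0],[0,0,0],[0,0,0]],"claw":[0.094,0.094,0.094,0.094,0.094]}';python3 go.py .4686 -.2320 .19 -19.8
python3 - <<'E'
from cell import r
import cv2
s=r.snapshot("side")["color"][:,:,::-1]
cv2.imwrite("pics/k8.png",cv2.resize(s[90:320,130:310],(470,600),interpolation=cv2.INTER_CUBIC))
E
```

```text
clock: 24.45
eef_pos: [0.4551, 0.1, 0.19]
ee_rot: [[-0.0, 0.941, -0.338], [-0.0, -0.338, -0.941], [-1.0, -0.0, 0.0]]
force: [0.6, 0.2, 0.4]
gripper_width: 0.0939
t 24.45 pos [0.4551 0.1    0.19  ] turn [0.07 0.   0.01] shift after turn [-0.      0.1252  0.3078] now-frame [-0.      0.1248  0.3079] F [0.6 0.2 0.4] w 0.0939 q7 -34.0
```

View pics/k8.png

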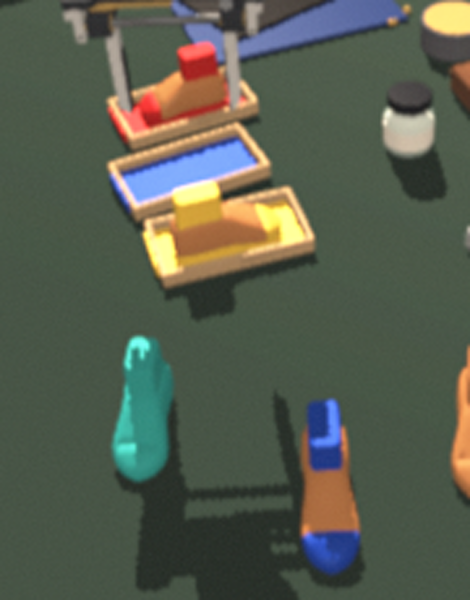

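Red and yellow both sit inside their trays. On to blue.

```bash
python3 -m crank '{"turn":[[0,0,0],[0,0,0],[0,0,0],[0,0,0],[0,0,0]],"xyz":[[0,0.016,0.04],[0,0.02,0.049],[0,0.02,0.049],[0,0.02,0.049],[0,0.02,0.049]],"claw":[0.094,0.094,0.094,0.094,0.094]}';python3 -m crank '{"turn":[[0,0,0],[0,0,0],[0,0,0],[0,0,0],[0,0,0]],"xyz":[[0,0.018,0.045],[0,0.01,0.025],[0.03,0,0],[0.03,0,0],[0.02,0,0]],"claw":[0.094,0.094,0.094,0.094,0.094]}';python3 go.py .4686 -.2320 .051 -19.8
python3 - <<'E'
from cell import r
import cv2
s=r.snapshot("side")["color"][:,:,::-1]
cv2.imwrite("pics/k9.png",cv2.resize(s[180:320,170:330],(685,600),interpolation=cv2.INTER_CUBIC))
E
```

```text
clock: 25.12
eef_pos: [0.4657, -0.1561, 0.1902]
ee_rot: [[0.001, 0.943, -0.334], [0.0, -0.334, -0.943], [-1.0, 0.0, -0.001]]
force: [1.2, 1.0, -0.8]
gripper_width: 0.0941
clock: 25.75
eef_pos: [0.4679, -0.2299, 0.1086]
ee_rot: [[-0.001, 0.942, -0.334], [0.0, -0.334, -0.942], [-1.0, -0.001, 0.0]]
force: [-0.0, 0.4, 0.7]
gripper_width: 0.0944
t 25.75 pos [ 0.4679 -0.2299  0.1086] turn [0.26 0.02 0.07] shift after turn [0.0576 0.0013 0.0018] now-frame [0.0576 0.0014 0.0018] F [-0.   0.4  0.7] w 0.0944 q7 22.6
```

View pics/k9.png

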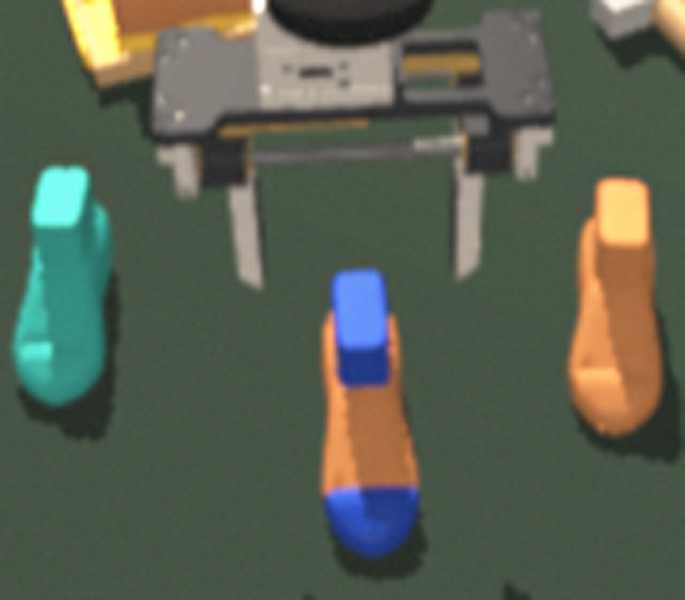

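The fingers (crop 252,280 and 468,270) are centred over the blue block (360,310) and well clear of the neighbours.

```bash
python3 -m crank '{"turn":[[0.2,0,0],[0,0,0],[0,0,0],[0,0,0],[0,0,0]],"xyz":[[0.02,0.0015,0.002],[0.025,0,0],[0.013,0,0],[0,0,0],[0,0,0]],"claw":[0.094,0.094,0.094,0.094,0.06]}';python3 -m crank '{"turn":[[0,0,0],[0,0,0],[0,0,0],[0,0,0],[0,0,0]],"xyz":[[0,0,0],[0,0,0],[0,0,0],[0,0,0],[0,0,0]],"claw":[0.05,0.05,0.05,0.05,0.05]}';python3 go.py .4686 -.2320 .051 -19.8
```

```text
clock: 26.42
eef_pos: [0.4696, -0.2326, 0.0526]
ee_rot: [[0.001, 0.94, -0.341], [-0.0, -0.341, -0.94], [-1.0, 0.001, -0.0]]
force: [0.3, -0.6, 0.9]
gripper_width: 0.0877
clock: 27.05
eef_pos: [0.4692, -0.2323, 0.052]
ee_rot: [[-0.0, 0.94, -0.341], [-0.0, -0.341, -0.94], [-1.0, -0.0, 0.0]]
force: [-0.0, 0.2, -0.6]
gripper_width: 0.0499
t 27.05 pos [ 0.4692 -0.2323  0.052 ] turn [-0.15  0.    0.  ] shift after turn [ 0.001  -0.0006 -0.0001] now-frame [ 0.001  -0.0006 -0.0001] F [-0.   0.2 -0.6] w 0.0499 q7 27.2
```

```bash
python3 -m crank '{"turn":[[0,0,0],[0,0,0],[0,0,0],[0,0,0],[0,0,0]],"xyz":[[0,0,0],[0,0,0],[0,0,0],[0,0,0],[0,0,0]],"claw":[0.04,0.03,0.02,0.0,0.0]}' 30;python3 -m crank '{"turn":[[0,0,0],[0,0,0],[0,0,0],[0,0,0],[0,0,0]],"xyz":[[0,0,0],[0,0,0],[-0.01,0,0],[-0.03,0,0],[-0.04,0,0]],"claw":[0.0,0.0,0.0,0.0,0.0]}' 30; python3 go.py .4686 -.232 .19 -19.8
```

```text
clock: 27.68
eef_pos: [0.4692, -0.2323, 0.0519]
ee_rot: [[-0.0, 0.94, -0.341], [-0.0, -0.341, -0.94], [-1.0, -0.0, 0.0]]
force: [-0.1, -0.6, -3.3]
gripper_width: 0.0281
clock: 28.3
eef_pos: [0.4686, -0.2325, 0.133]
ee_rot: [[-0.001, 0.94, -0.342], [-0.0, -0.342, -0.94], [-1.0, -0.001, 0.001]]
force: [1.2, 2.0, -2.3]
gripper_width: 0.0281
t 28.3 pos [ 0.4686 -0.2325  0.133 ] turn [-0.19  0.04  0.07] shift after turn [-0.057  -0.0002 -0.0004] now-frame [-0.057  -0.0002 -0.0004] F [ 1.2  2.  -2.3] w 0.0281 q7 20.6
```

```bash
python3 -m crank '{"turn":[[0,0,0],[0,0,0],[9,0,0],[9,0,0],[9,0,0]],"xyz":[[-0.035,0,0],[-0.022,0,0],[0,0,0],[0,0,0],[0,0,0]],"claw":[0.0,0.0,0.0,0.0,0.0]}';python3 -m crank '{"turn":[[9,0,0],[9,0,0],[9,0,0],[9,0,0],[2.5,0,0]],"xyz":[[0,0,0],[0,0,0],[0,0,0],[0,0,0],[0,0,0]],"claw":[0.0,0.0,0.0,0.0,0.0]}' 30; python3 go.py .5134 .2334 .19 -85.5
python3 - <<'E'
from cell import r
import cv2
s=r.snapshot("side")["color"][:,:,::-1]
cv2.imwrite("pics/k10.png",cv2.resize(s[150:300,170:330],(640,600),interpolation=cv2.INTER_CUBIC))
E
```

```text
clock: 28.92
eef_pos: [0.4691, -0.2324, 0.1896]
ee_rot: [[0.001, 0.679, -0.734], [0.0, -0.734, -0.679], [-1.0, 0.0, -0.001]]
force: [-0.2, -0.3, -1.8]
gripper_width: 0.0278
clock: 29.55
eef_pos: [0.4691, -0.2323, 0.1893]
ee_rot: [[-0.0, 0.078, -0.997], [-0.0, -0.997, -0.078], [-1.0, 0.0, 0.0]]
force: [0.5, -0.2, -1.7]
gripper_width: 0.0278
t 29.55 pos [ 0.4691 -0.2323  0.1893] turn [-0.03  0.01 -0.01] shift after turn [-0.0007 -0.4608 -0.0807] now-frame [-0.0008 -0.4608 -0.0805] F [ 0.5 -0.2 -1.7] w 0.0278 q7 -37.5
```

View pics/k10.png

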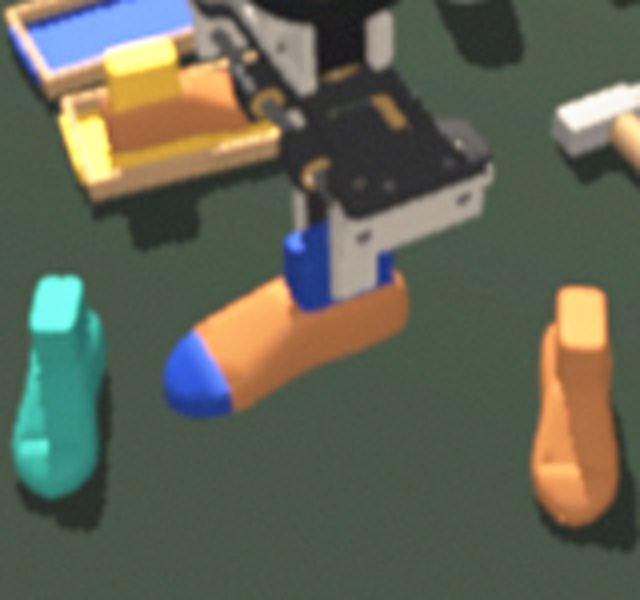

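Blue is held centred and level.

```bash
python3 -m crank '{"turn":[[0,0,0],[0,0,0],[0,0,0],[0,0,0],[0,0,0]],"xyz":[[0,-0.025,-0.0045],[0,-0.045,-0.008],[0,-0.05,-0.009],[0,-0.05,-0.009],[0,-0.05,-0.009]],"claw":[0.0,0.0,0.0,0.0,0.0]}';python3 -m crank '{"turn":[[0,0,0],[0,0,0],[0,0,0],[0,0,0],[0,0,0]],"xyz":[[0,-0.05,-0.009],[0,-0.05,-0.009],[0,-0.05,-0.009],[0,-0.04,-0.007],[0,-0.03,-0.005]],"claw":[0.0,0.0,0.0,0.0,0.0]}';python3 -m crank '{"turn":[[0,0,0],[0,0,0],[0,0,0],[0,0,0],[0,0,0]],"xyz":[[0,-0.015,-0.002],[0,-0.005,0],[0,0,0],[0,0,0],[0,0,0]],"claw":[0.0,0.0,0.0,0.0,0.0]}';python3 go.py .5134 .2334 .0569 -85.5
```

```text
clock: 30.22
eef_pos: [0.4911, -0.0082, 0.1893]
ee_rot: [[0.0, 0.083, -0.997], [0.001, -0.997, -0.083], [-1.0, -0.001, -0.0]]
force: [0.6, -0.2, -2.3]
gripper_width: 0.0279
clock: 30.85
eef_pos: [0.5124, 0.2145, 0.1891]
ee_rot: [[-0.0, 0.084, -0.996], [0.0, -0.996, -0.084], [-1.0, -0.0, 0.0]]
force: [0.4, -1.1, -2.0]
gripper_width: 0.0278
clock: 31.48
eef_pos: [0.513, 0.2319, 0.1891]
ee_rot: [[-0.0, 0.078, -0.997], [0.0, -0.997, -0.078], [-1.0, -0.0, 0.0]]
force: [0.1, 0.6, -1.9]
gripper_width: 0.0277
t 31.48 pos [0.513  0.2319 0.1891] turn [-0.    0.    0.01] shift after turn [ 0.1322 -0.0015 -0.0005] now-frame [ 0.1322 -0.0014 -0.0005] F [ 0.1  0.6 -1.9] w 0.0277 q7 -83.4
```

```bash
python3 -m crank '{"turn":[[0,0,0],[0,0,0],[0,0,0],[0,0,0],[0,0,0]],"xyz":[[0.03,-0.0015,-0.0005],[0.04,0,0],[0.025,0,0],[0.012,0,0],[0,0,0]],"claw":[0.0,0.0,0.0,0.0,0.0]}' 30;python3 go.py .5134 .2334 .0569 -85.5
python3 - <<'E'
from cell import r
import cv2
s=r.snapshot("side")["color"][:,:,::-1]
cv2.imwrite("pics/k11.png",cv2.resize(s[70:220,130:290],(640,600),interpolation=cv2.INTER_CUBIC))
E
```

```text
clock: 32.1
eef_pos: [0.5134, 0.2338, 0.0819]
ee_rot: [[-0.0, 0.079, -0.997], [-0.001, -0.997, -0.079], [-1.0, 0.0, 0.0]]
force: [0.0, -0.9, -2.3]
gripper_width: 0.0279
t 32.1 pos [0.5134 0.2338 0.0819] turn [ 0.03  0.02 -0.03] shift after turn [ 0.025   0.0004 -0.    ] now-frame [ 0.025   0.0004 -0.    ] F [ 0.  -0.9 -2.3] w 0.0279 q7 -77.4
```

View pics/k11.png

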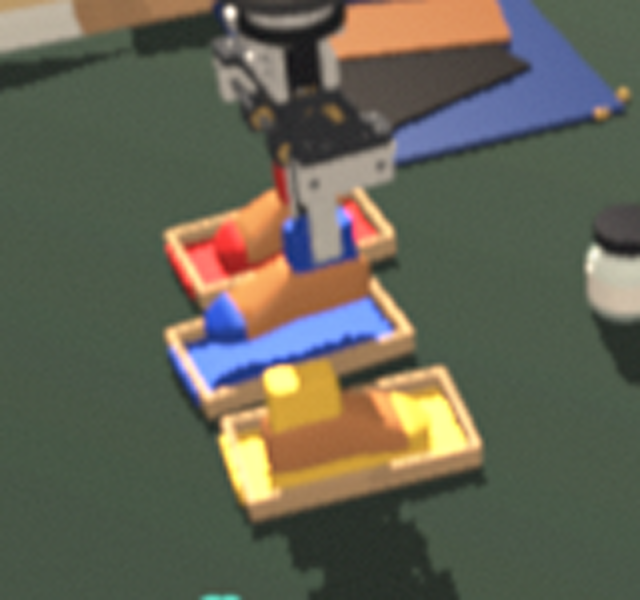

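The blue last hovers inside the blue tray (toe crop 222,318). I'm lowering it.

```bash
python3 -m crank '{"turn":[[0,0,0],[0,0,0],[0,0,0],[0,0,0],[0,0,0]],"xyz":[[0.01,0,0],[0.007,0,0],[0.003,0,0],[0.002,0,0],[0.001,0,0]],"claw":[0.0,0.0,0.0,0.0,0.0]}' 30;python3 -m crank '{"turn":[[0,0,0],[0,0,0],[0,0,0],[0,0,0],[0,0,0]],"xyz":[[0.0005,0,0],[0.0005,0,0],[0,0,0],[0.0005,0,0],[0,0,0]],"claw":[0.0,0.0,0.0,0.0,0.0]}' 30;python3 go.py .5134 .2334 .0569 -85.5
```

```text
clock: 32.78
eef_pos: [0.5134, 0.2341, 0.059]
ee_rot: [[0.0, 0.079, -0.997], [-0.0, -0.997, -0.079], [-1.0, 0.0, -0.0]]
force: [0.1, -0.8, -1.5]
gripper_width: 0.0277
clock: 33.4
eef_pos: [0.5133, 0.2342, 0.0575]
ee_rot: [[-0.0, 0.079, -0.997], [0.0, -0.997, -0.079], [-1.0, -0.0, 0.0]]
force: [0.2, -0.9, -1.7]
gripper_width: 0.0276
t 33.4 pos [0.5133 0.2342 0.0575] turn [0.05 0.01 0.  ] shift after turn [ 0.0006  0.0008 -0.    ] now-frame [ 0.0006  0.0008 -0.    ] F [ 0.2 -0.9 -1.7] w 0.0276 q7 -75.9
```

```bash
python3 -m crank '{"turn":[[0,0,0],[0,0,0],[0,0,0],[0,0,0],[0,0,0]],"xyz":[[0.0005,0,0],[0,0,0],[0.0005,0,0],[0,0,0],[0,0,0]],"claw":[0.0,0.0,0.0,0.0,0.0]}' 30;python3 go.py .5134 .2334 .0569 -85.5
```

```text
clock: 34.02
eef_pos: [0.5134, 0.2344, 0.0567]
ee_rot: [[0.0, 0.079, -0.997], [0.0, -0.997, -0.079], [-1.0, -0.0, -0.0]]
force: [-1.5, 1.9, 6.5]
gripper_width: 0.0283
t 34.02 pos [0.5134 0.2344 0.0567] turn [ 0.06 -0.01  0.03] shift after turn [-0.0002  0.001   0.0001] now-frame [-0.0002  0.001   0.0001] F [-1.5  1.9  6.5] w 0.0283 q7 -75.8
```

```bash
python3 -m crank '{"turn":[[0,0,0],[0,0,0],[0,0,0],[0,0,0],[0,0,0]],"xyz":[[0,0,0],[0,0,0],[0,0,0],[0,0,0],[0,0,0]],"claw":[0.04,0.06,0.094,0.094,0.094]}' 30;python3 -m crank '{"turn":[[0,0,0],[0,0,0],[0,0,0],[0,0,0],[0,0,0]],"xyz":[[-0.02,0,0],[-0.06,0,0],[-0.06,0,0],[-0.02,-0.03,0.01],[0,-0.05,0.02]],"claw":[0.094,0.094,0.094,0.094,0.094]}' 30;python3 -m crank '{"turn":[[0,0,0],[0,0,0],[0,0,0],[0,0,0],[0,0,0]],"xyz":[[0,-0.05,0.025],[0,-0.05,0.025],[0,-0.05,0.025],[0,-0.05,0.025],[0,-0.05,0.025]],"claw":[0.094,0.094,0.094,0.094,0.094]}' 30;python3 -m crank '{"turn":[[0,0,0],[0,0,0],[0,0,0],[0,0,0],[0,0,0]],"xyz":[[0,-0.04,0.025],[0,-0.02,0.01],[0,0,0],[0,0,0],[0,0,0]],"claw":[0.094,0.094,0.094,0.094,0.094]}' 30
python3 - <<'E'
from cell import r
import cv2
for n in("top","side"):
    cv2.imwrite(f"pics/end_{n}.png",r.snapshot(n)["color"][:,:,::-1])
t=cv2.imread("pics/end_top.png");s=cv2.imread("pics/end_side.png")
cv2.imwrite("pics/end.png",cv2.hconcat([cv2.resize(t[160:270,75:240],(480,320),interpolation=cv2.INTER_CUBIC),cv2.resize(s[90:210,155:265],(293,320),interpolation=cv2.INTER_CUBIC)]))
E
```

```text
clock: 34.65
eef_pos: [0.5133, 0.2341, 0.0565]
ee_rot: [[-0.0, 0.079, -0.997], [-0.0, -0.997, -0.079], [-1.0, 0.0, 0.0]]
force: [-0.2, 0.4, -0.0]
gripper_width: 0.0745
clock: 35.28
eef_pos: [0.4782, 0.3113, 0.2197]
ee_rot: [[0.002, 0.076, -0.997], [0.003, -0.997, -0.076], [-1.0, -0.003, -0.003]]
force: [0.0, 1.9, -0.8]
gripper_width: 0.0942
clock: 35.9
eef_pos: [0.3315, 0.5522, 0.218]
ee_rot: [[0.0, 0.079, -0.997], [0.001, -0.997, -0.079], [-1.0, -0.001, -0.001]]
force: [0.4, 0.6, 0.8]
gripper_width: 0.0944
clock: 36.52
eef_pos: [0.2942, 0.6066, 0.217]
ee_rot: [[-0.0, 0.077, -0.997], [0.0, -0.997, -0.077], [-1.0, -0.0, 0.0]]
force: [0.4, -0.5, 0.1]
gripper_width: 0.0939
```

View pics/end.png

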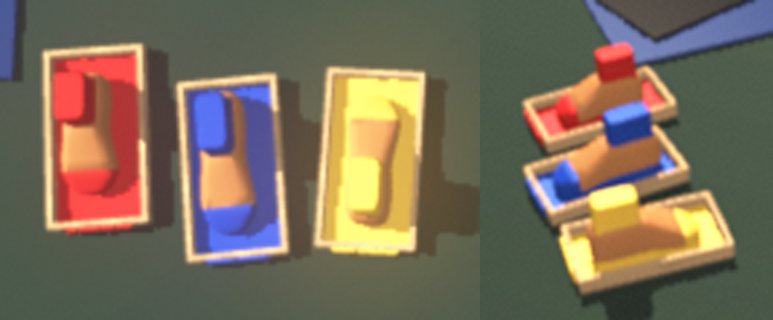

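View pics/end_top.png

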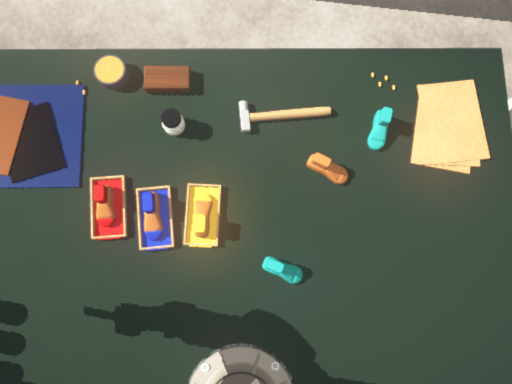

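Run:
```python
from cell import r
from h import *
import json
a=cv2.imread("pics/top0.png").astype(int);b=cv2.imread("pics/end_top.png").astype(int)
for n,(x0,y0,x1,y1) in dict(plain=(300,148,355,190),hammer=(232,95,336,138),pot=(155,104,192,140)).items(): print(n,"mean diff",np.abs(a-b)[y0:y1,x0:x1].mean().round(2))
P=json.load(open("poses.json"))
spec={"red":(-.027,.044,.028,.047,.076),"yellow":(-.029,.048,.028,.047,.076),"blue":(-.031,.052,.028,.047,.076)}
C=[r.snapshot("top"),r.snapshot("side")]
for k,sp in spec.items():
    t=P["tray_"+k]; yaw=t[2]+(0 if k=="yellow" else np.pi); sp=(sp[0],sp[1],sp[2],.052,.081); x0=[t[0],t[1],yaw]; V=[]
    for c in C:
        p=proj(c,box(*x0,*sp)).mean(0); x,y=map(int,p); roi=(x-28,y-28,x+28,y+28)
        m=(masks(c["color"])[k]).astype(np.uint8)
        if k!="yellow": V.append((c,(sil(c,box(*x0,sp[0],.06,.045,.045,.085),roi)>0)*m[roi[1]:roi[3],roi[0]:roi[2]].astype(float),roi))
    if V and k!="yellow":
        x,f=fit(V[1:],x0,sp); print(k,"last-tray xy (side cam)",(x[:2]-t[:2]).round(4),"dyaw",np.degrees(x[2]-yaw).round(1),"res",round(f,2))
print(r.state()["clock"]); r.job_done()
```

```text
plain mean diff 1.42
hammer mean diff 1.39
pot mean diff 1.22
red last-tray xy (side cam) [-0.0007  0.0022] dyaw -16.2 res 0.17
blue last-tray xy (side cam) [0.0013 0.0052] dyaw -16.8 res 0.17
36.725
the job is handed in; nothing more can be done
```

All three lasts are in the trays of their own colour, and the job is handed in at about 36.7 s of the 90 s. I took them in the order red, yellow, blue. Each was gripped by its block at 30 N and lowered until the wrist force showed contact with the tray floor. I then released it and raised the arm clear.

**Last checks:**
- **Placement:** the final top and side pictures show each last on its sole inside its walls. Red and blue have the toe toward the robot, and yellow has the toe away.
- **Bystanders:** the unpainted last, hammer and glue pot look unmoved, with an average pixel change of about 1.3 grey levels. The turquoise look-alikes were not touched.
- **Position fit:** a side-camera fit put the red last within about 3 mm of its tray centre and the blue within about 6 mm. I did not fit yellow, because its paint matches its tray lining.

**One disagreement:** that same fit gave a yaw difference of about 16° for red and blue. I think this is wrong, because the mask was loose and mixed block and lining colours. The top picture shows both lasts lying along their trays, and the gripper had them aligned to within about 1° of the measured tray angle at release. I handed in without repeating the fit.

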